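# Find the cover release by feel and pop the chassis open

## Robot

A 6-joint arm with a two-finger parallel gripper is mounted at the origin on the work surface. World frame = base frame: x ahead of the robot, y to its left, z up, the work surface at z = 0. Lengths are in m, angles in rad, forces in N, time in s.
With the tool pointing down it reaches from about 0.4 to 0.925 m from the base axis. Payload 3.4 kg.
Tool frame: the origin (TCP) lies at the very end of the fingers, on their centre line; the grasp point (between the pads) lies behind it (robot.grip_point_offset is the z of the grasp point in the tool frame, in m); z points along the fingers, y is the direction in which the jaws open and shut (so a half turn about z gives the same grasp; the last joint's range is limited). The gripper opens to 85 mm and grips with 20 to 120 N. Pads are 22 mm wide; open, the fingers measure 114 mm over their backs; the gripper's body (76 mm by 85 mm) begins 54 mm behind the grasp point. The pads swing forward as they close: fully open they stand 13 mm farther back than shut.
Start: joints at [1.065, 0.307, 1.506, -0, 1.328, -0.073], TCP at [0.241, 0.522, 0.231] pointing down, gripper open.
Joint ranges: [-3.12, 3.12], [-1.05, 2.28], [0.14, 2.33], [-1.42, 4.57], [0.1, 2.73], [-2.68, 2.68]. Speed limits (rad/s): [2.57, 2.57, 3.14, 3.14, 3.14, 3.14].

## Interface

Orientations are given as a rotation vector (axis times angle).
In Python, from workcell import robot gives the robot as it stands.
- The arm moves only by the shell command python3 -m pendant 'ROWS' [FORCE]. ROWS is JSON, a list of rows, each a list of 3 entries, a list of its own where there are three numbers: the shift along the tool's x, y, z in mm, then the turn about the tool's z in degrees, then the closure, from 0 (fully open) to 1 (shut). In form: [[[x, y, z], spin, grip], ...]. A call has 1 to 5 rows; each row shifts and turns the pose as measured when the row begins, along the tool's axes as they then stand; what a row does not reach is not made up. A row lasts 1/8 s, in which the tool goes at most 62.5 mm and 10.7 degrees, less where a joint would pass 70% of its speed; a pose out of reach is approached as far as the arm can. A call with a gripper value outside its range is refused whole. The fingers move at their own pace and stop on an object; FORCE is the grip in N (left out, the last holds). Time passes only in rows, so rows that do not move let the fingers close. It gives the time, the measured TCP pose, the force and the opening at its end, in the units of the state.
- robot.observe(): the state, without advancing time (a new reading comes with each control period).
- robot.capture(name): name is "scene" or "top"; returns the picture (400x640x3 uint8, blue, green, red); there is no depth.
- robot.calibration(name): a dict with "K" (3x3 intrinsics, pixels), "k1" (the pictures are not rectified: a ray, as slopes to the right and down, at radius r is drawn at 1 + k1 r^2 times it, then the intrinsics apply), "origin" and "orientation" of the camera in the world. Camera axes: x right, y down, z forward; pixel columns grow to the right and rows downward; lengths in m; the calibration is good to about 2 mm. A picture is of the moment at which its call begins. calibration takes no time and is no camera call.
- robot.close_job(): hands the job in, once; it reports no verdict.
The state is a dict: "time_s": time; "joint_positions": joint angles; "qd": joint speeds; "tau": joint torques, N m; "tool_pos": TCP position; "ee_rot": TCP orientation; "contact_force": force on the tool from outside, world axes, zero at the start; "torque": the same for the moment, N m; "gripper_width": finger opening in m.
Only numpy, scipy, OpenCV 4.12 (cv2) and the standard library are available. Lean on these libraries where they do the work, as an engineer would, in place of code of your own. Each camera call takes 0.05 s, during which the arm holds its last target.

## Task

The cover of the grey 19-inch chassis is held by a spring catch in an unmarked finger notch somewhere along the top edge nearest the robot. Start at one end of that edge, slide a fingertip lightly along its top towards the other end until it comes to the notch, then press down inside the notch until the cover springs ajar, and take the hand away. Do it by touch alone: grip or lift nothing, do not raise the cover beyond where its springs leave it, and leave the other things on the bench where they are.

Things in the scene. Friction and masses are not known exactly. Their poses are not given: they have to be found in the camera images.
- chassis: low grey metal electronics case fixed on the bench, 300 mm deep (x), 440 wide (y), 96 high. Origin: centre of its underside, on the bench; x points from the release edge to the hinged edge, z up. Along the top nearest the robot runs the release edge, a rigid flat rail: x = -150 to -118 mm, y = -220 to 220, top at z = 96; the cover starts at x = -117, 1 mm lower. Two knobs stand 14 mm out of the front panel at z = 38
- edge_mid (a point): middle of the release edge, on the rail's top plane (chassis x = -134, y = 0, z = 96 mm), axes as the chassis. The notch is a gap 50 mm long cut right across the rail, open above and towards the robot, with a pad for its floor; its middle lies within 65 mm of this point along the edge, but differs from unit to unit and is not told: feel (or look) for it
- catch (a joint): spring catch worked by the press pad on the notch's floor, rad: 0 at rest, 0.2 fully pressed (middle of the pad 8 mm lower). Pad 42 mm long (y), 26 wide (x = -148 to -122 mm of the chassis), top 10 mm below the rail's. It frees the cover at about 0.12 rad (5 mm of travel, 4 to 7 N on the pad's middle) and springs back when let go
- cover (a joint): angle of the cover, rad: 0 shut and latched. A 267 x 438 x 4 mm sheet hinged along the chassis's top edge away from the robot. Once freed, its springs lift it at once to about 0.13 rad and hold it there, its free edge some 30 mm up, just behind the notch
- screwdriver: screwdriver with a red handle, 190 mm long, 25 mm high, lying in front of the chassis; origin on the bench below its middle
- loose_knob: loose black control knob, 36 mm across and 22 mm high, on the bench in front of the chassis; origin at the centre of its underside
- solder_reel: grey solder reel standing on end in front of the chassis, 60 mm across, 50 mm high; origin at the centre of its underside
- multimeter: grey hand multimeter lying beside the chassis, 150 x 75 x 44 mm; origin at the centre of its underside
- spray_can: spray can standing beside the chassis, 52 mm across, 170 mm high; origin at the centre of its underside
- mug: white mug beside the chassis, 80 mm across, 90 mm high; origin at the centre of its underside
- parts_tray: grey divided tray of small parts beside the chassis, 130 x 100 x 30 mm; origin at the centre of its underside
- pliers: pliers with red handles lying beside the chassis, about 140 mm long, 12 mm high; origin at the pivot, on the bench

How it is judged:
By the outcome, as a careful person would: the job done as asked, in the order asked, and still so for the second after the job is handed in, with the robot touching nothing.
It also fails if it takes over 72 s, if anything falls off the work surface, if the arm or the gripper's body presses on something with over 40 N, if the wrist force passes 120 N, or if a joint passes its speed limit or range.

## Working session

There is one attempt and no reset: what is moved stays moved. The work goes in short steps, Python scripts to look and compute and a shell command to move; the robot and the scene stay as the last step left them, time stands still between calls to the robot, and variables do not carry over. Pictures are saved under pics/ and viewed, and the job is handed in when it is done.

```bash
ls; mkdir -p pics; python3 - <<'E'
from workcell import robot
import cv2
for n in("scene","top"):
    cv2.imwrite(f"pics/{n}0.png",robot.capture(n)); print(n,robot.calibration(n))
print(robot.observe(), robot.grip_point_offset)
E
```

```text
pics
scene {'K': array([[368.69664203,   0.        , 321.02403374],
       [  0.        , 368.69664203, 197.67557194],
       [  0.        ,   0.        ,   1.        ]]), 'k1': -0.08762490173104254, 'origin': array([1.25377599, 0.39890475, 0.78273886]), 'orientation': array([-1.29568766, -2.21865683,  0.93710197])}
top {'K': array([[502.43172957,   0.        , 322.89238342],
       [  0.        , 502.43172957, 194.89936675],
       [  0.        ,   0.        ,   1.        ]]), 'k1': 0.0517725027516041, 'origin': array([0.43092304, 0.0050635 , 1.18655182]), 'orientation': array([-2.12271128,  2.13292485, -0.14662287])}
{'time_s': 0.1, 'joint_positions': array([ 1.06550694e+00,  3.07515130e-01,  1.50751555e+00,  1.41708466e-05,
        1.32844289e+00, -7.35027012e-02]), 'qd': array([-1.66720281e-03, -1.41263986e-03, -1.79185039e-03,  9.36437062e-05,
        1.64521551e-03,  1.12020128e-03]), 'tau': array([-1.01046146e-03, -4.58533502e+01, -2.52605546e+01, -3.03465167e-04,
        5.66496601e-03, -4.78917752e-05]), 'tool_pos': array([0.24034975, 0.52166893, 0.23047374]), 'ee_rot': array([-6.72879502e-01, -3.06812231e+00,  2.82501451e-03]), 'contact_force': array([-0.12550937, -0.80059949,  0.91850193]), 'torque': array([-0.00535749, -0.00760717,  0.00191388]), 'gripper_width': 0.08531978668245316} -0.0187
```

View pics/scene0.png

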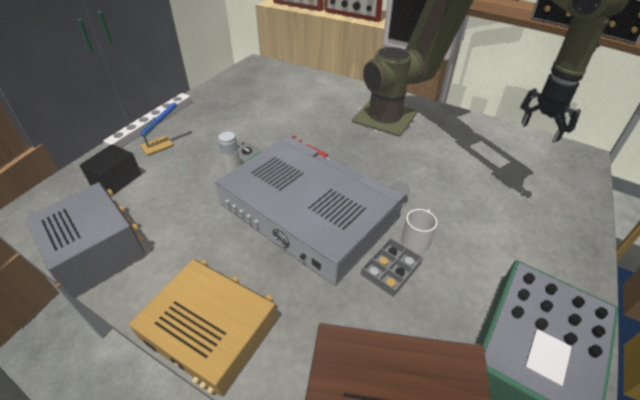

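View pics/top0.png

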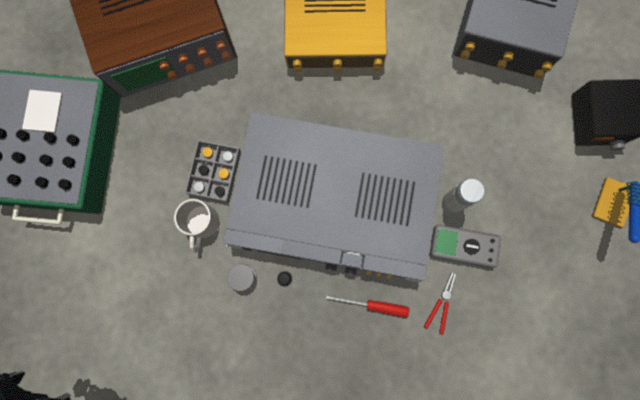

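The top view shows the chassis with its release edge running from about (228,240) to (425,275). There is a possible notch near (352,260). I'll zoom in on it.

```bash
python3 - <<'E'
import cv2
im=cv2.imread("pics/top0.png")
cv2.imwrite("pics/z0.png",cv2.resize(im[215:295,215:445],(800,278),interpolation=cv2.INTER_CUBIC))
cv2.imwrite("pics/z1.png",cv2.resize(im[100:290,210:450],(760,600),interpolation=cv2.INTER_CUBIC))
E
```

```text
(no output)
```

View pics/z0.png

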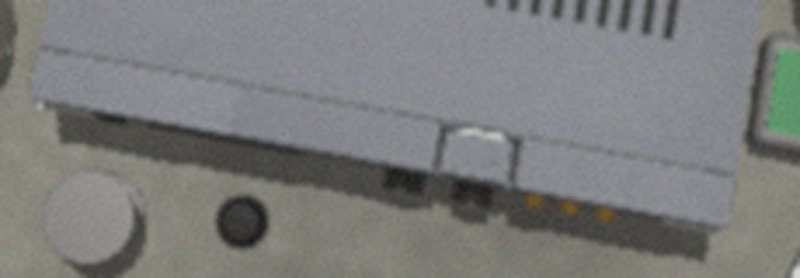

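View pics/z1.png

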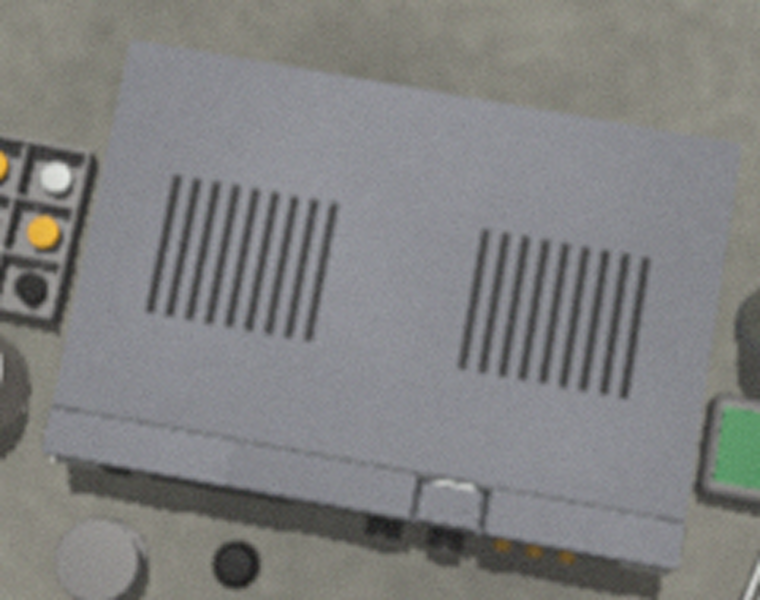

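```bash
cat > h.py <<'E'
import numpy as np, cv2
from workcell import robot
from scipy.spatial.transform import Rotation as R
def cast(name,px,z):
    c=robot.calibration(name); K=c["K"]
    px=np.atleast_2d(np.float64(px))
    u=cv2.undistortPoints(px[:,None],K,np.array([c["k1"],0,0,0.]))[:,0]
    d=R.from_rotvec(c["orientation"]).apply(np.c_[u,np.ones(len(u))]); o=c["origin"]
    return o+d*((z-o[2])/d[:,2])[:,None]
def proj(name,P):
    c=robot.calibration(name);r=R.from_rotvec(c["orientation"]).inv()
    return cv2.projectPoints(np.float64(np.atleast_2d(P)),r.as_rotvec(),-r.apply(c["origin"]),c["K"],np.array([c["k1"],0,0,0.]))[0][:,0]
E
python3 - <<'E'
from h import *
np.set_printoptions(precision=4,suppress=True)
z0=lambda u,v:(215+(u+.5)/3.478-.5,215+(v+.5)/3.475-.5)
z1=lambda u,v:(210+(u+.5)/3.167-.5,100+(v+.5)/3.158-.5)
pts=[z0(36,103),z0(727,226),z1(740,143),z1(130,42),z0(440,125),z0(516,137),z0(436,172),z0(512,186)]
W=cast("top",pts,.096);print(W)
print("sides",[np.linalg.norm(W[i]-W[(i+1)%4]) for i in range(4)])
M=np.array([[-.15,.22],[-.15,-.22],[.15,-.22],[.15,.22]])
# rigid fit via scipy
w=W[:4,:2];c=w.mean(0)
m3=np.c_[M,np.zeros(4)];w3=np.c_[w-c,np.zeros(4)]
r,_=R.align_vectors(w3,m3);yaw=r.as_rotvec()[2];print("c",c,"yaw",yaw,np.degrees(yaw))
C=np.array([*c,0]);T=lambda p:C+r.apply(p)
print("resid",(T(m3)[:,:2]-w)*1000)
print("notch in chassis",r.inv().apply(W[4:]-C)*1000)
print("edge_mid",T([-.134,0,0]),"ends",T([[-.134,.22,0],[-.134,-.22,0]]))
# check in scene view
im=cv2.imread("pics/scene0.png")
P=T([[x,y,0.096] for x,y in M]); print(proj("scene",P))
for q in proj("scene",P): cv2.circle(im,tuple(int(round(v)) for v in q),2,(0,0,255),1)
cv2.imwrite("pics/s1.png",cv2.resize(im[110:300,190:440],(750,570)))
# objects
for n,p,z in [("reel",(241,278),.05),("knob",(284,279),.022),("mug",(194,218),.09),("can",(471,190),.17),("meter",(466,246),.044),("driver",(388,308),.02)]: print(n,cast("top",p,z)[0])
E
```

```text
[[ 0.4998  0.242   0.096 ]
 [ 0.4231 -0.1843  0.096 ]
 [ 0.7172 -0.2379  0.096 ]
 [ 0.7956  0.1919  0.096 ]
 [ 0.4849 -0.0098  0.096 ]
 [ 0.4773 -0.0567  0.096 ]
 [ 0.456  -0.0071  0.096 ]
 [ 0.4474 -0.0537  0.096 ]]
sides [np.float64(0.4331505807860715), np.float64(0.29896767198792557), np.float64(0.4368679146829473), np.float64(0.30001076294554235)]
c [0.6089 0.0029] yaw -0.17754085631424046 -10.172341757944551
resid [[ 0.331   3.9789]
 [-0.6471 -2.8045]
 [ 0.5038 -2.2412]
 [-0.1877  1.0668]]
notch in chassis [[-119.8342  -34.42     96.    ]
 [-118.9762  -81.9373   96.    ]
 [-148.7166  -36.8241   96.    ]
 [-148.9945  -84.3161   96.    ]]
edge_mid [0.477  0.0266 0.    ] ends [[ 0.5159  0.2431  0.    ]
 [ 0.4382 -0.1899  0.    ]]
[[404.1055 193.5745]
 [286.6949 134.5085]
 [214.0874 180.8711]
 [337.4111 262.7689]]
reel [0.4274 0.2139 0.05  ]
knob [0.4246 0.1204 0.022 ]
mug [0.5582 0.3132 0.09  ]
can [ 0.603  -0.2732  0.17  ]
meter [ 0.4971 -0.2902  0.044 ]
driver [ 0.3597 -0.1152  0.02  ]
```

View pics/s1.png

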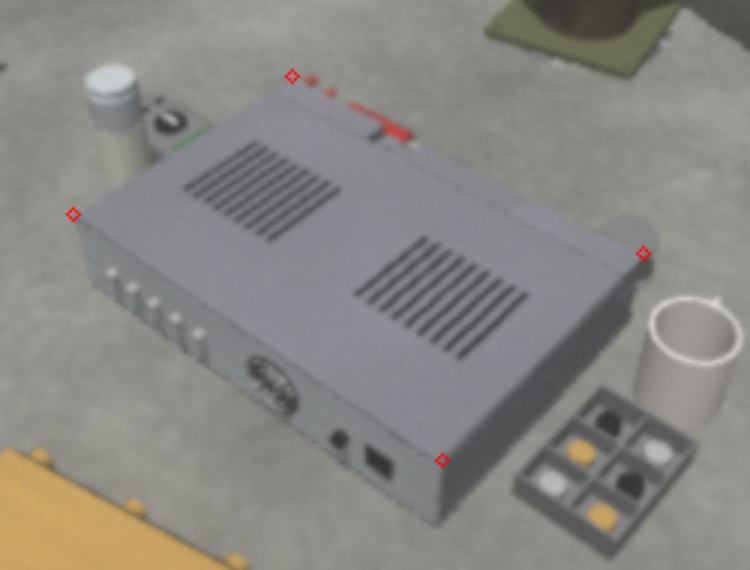

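```bash
cat > st.py <<'E'
from h import *
np.set_printoptions(precision=4,suppress=True)
YAW=-0.1775; C=np.array([.6089,.0029,0]); RC=R.from_rotvec([0,0,YAW])
def ch(p): return RC.inv().apply(np.asarray(p)-C)*1000
def wo(p): return C+RC.apply(np.asarray(p)/1000)
def st(goal=None):
    o=robot.observe(); r=R.from_rotvec(o["ee_rot"]); A=r.as_matrix()
    print("t %.2f"%o["time_s"],"chassis mm",ch(o["tool_pos"]).round(1),"F_ch",RC.inv().apply(o["contact_force"]).round(2),"w",round(o["gripper_width"],4),"q",o["joint_positions"])
    ca=RC.inv().apply(A.T); print("tool axes in chassis x,y,z:",ca.round(3).tolist(),"spin to align y with +-cy deg:",np.degrees(np.arctan2(ca[1,0],ca[1,1])).round(2))
    if goal is not None: print("tool shift mm to goal",r.inv().apply(wo(goal)-o["tool_pos"]).round(4)*1000)
E
python3 -c "
from st import *
st([-136,-203,130])"
```

```text
t 0.10 chassis mm [-454.4  445.5  230.5] F_ch [ 0.02 -0.81  0.92] w 0.0853 q [ 1.0655  0.3075  1.5075  0.      1.3284 -0.0735]
tool axes in chassis x,y,z: [[-0.968, 0.252, 0.0], [0.252, 0.968, -0.002], [-0.001, -0.002, -1.0]] spin to align y with +-cy deg: 14.57
tool shift mm to goal [-471.3 -547.4  101.4]
```

```bash
python3 -m pendant '[[[0,0,0],-7.3,1],[[0,0,0],-7.3,1],[[0,0,0],0,1],[[0,0,0],0,1]]' 20; python3 -c "
from st import *
st([-136,204,130])"
```

```text
time_s: 0.6
tool_pos: [0.2397, 0.5204, 0.2285]
ee_rot: [-0.271, -3.127, 0.009]
contact_force: [0.1, -0.0, -0.2]
gripper_width: 0.0124
t 0.60 chassis mm [-454.8  444.2  228.5] F_ch [ 0.11  0.02 -0.15] w 0.0124 q [ 1.0655  0.3092  1.5102 -0.      1.3284 -0.3325]
tool axes in chassis x,y,z: [[-1.0, -0.005, 0.002], [-0.005, 1.0, -0.006], [-0.002, -0.006, -1.0]] spin to align y with +-cy deg: -0.27
tool shift mm to goal [-317.9 -241.1   99.3]
```

```bash
python3 -m pendant '[[[-45,-34,0],0.3,1],[[-45,-34,0],0,1],[[-45,-34,0],0,1],[[-45,-34,0],0,1],[[-45,-34,0],0,1]]'; python3 -c "
from st import *
st([-136,204,130])"
```

```text
time_s: 1.23
tool_pos: [0.4339, 0.3119, 0.2286]
ee_rot: [-0.279, -3.128, 0.005]
contact_force: [0.1, 0.5, 0.5]
gripper_width: 0.0004
t 1.23 chassis mm [-226.8  273.3  228.6] F_ch [-0.    0.5   0.51] w 0.0004 q [ 0.5452  0.2542  1.5913 -0.0015  1.2992 -0.8473]
tool axes in chassis x,y,z: [[-1.0, 0.0, 0.001], [0.0, 1.0, -0.003], [-0.001, -0.003, -1.0]] spin to align y with +-cy deg: 0.02
tool shift mm to goal [-90.9 -68.9  98.7]
```

```bash
python3 -m pendant '[[[-45,-34,0],0,1],[[-45,-34,0],0,1],[[0,0,30],0,1],[[0,0,30],0,1],[[0,0,25],0,1]]'; python3 -c "
from st import *
st([-136,204,105])"
```

```text
time_s: 1.85
tool_pos: [0.5196, 0.2219, 0.1444]
ee_rot: [0.306, 3.119, 0.0]
contact_force: [0.2, -0.3, 0.9]
gripper_width: 0.0
t 1.85 chassis mm [-126.5  199.8  144.4] F_ch [ 0.29 -0.21  0.95] w 0.0 q [ 0.3307  0.3692  1.6516 -0.0032  1.1138 -1.0431]
tool axes in chassis x,y,z: [[-1.0, 0.018, -0.008], [0.018, 1.0, 0.001], [0.008, 0.001, -1.0]] spin to align y with +-cy deg: 1.03
tool shift mm to goal [ 9.8  4.  39.4]
```

```bash
python3 -m pendant '[[[10,4,0],-1,1],[[0,0,16],0,1],[[0,0,10],0,1],[[0,0,0],0,1]]'; python3 -c "
from st import *
st([-136,204,96])
cv2.imwrite('pics/t2.png',cv2.resize(robot.capture('top')[190:300,190:450],(780,330)))
cv2.imwrite('pics/s2.png',cv2.resize(robot.capture('scene')[60:260,240:500],(780,600)))"
```

```text
time_s: 2.35
tool_pos: [0.5094, 0.2284, 0.1168]
ee_rot: [0.28, 3.123, -0.0]
contact_force: [0.1, -0.8, -0.0]
gripper_width: 0.0001
t 2.35 chassis mm [-137.7  204.4  116.8] F_ch [ 0.27 -0.72 -0.01] w 0.0001 q [ 0.3477  0.3925  1.6976 -0.0033  1.0461 -1.0427]
tool axes in chassis x,y,z: [[-1.0, 0.001, -0.006], [0.001, 1.0, 0.0], [0.006, 0.0, -1.0]] spin to align y with +-cy deg: 0.08
tool shift mm to goal [-1.6 -0.4 20.8]
```

View pics/t2.png

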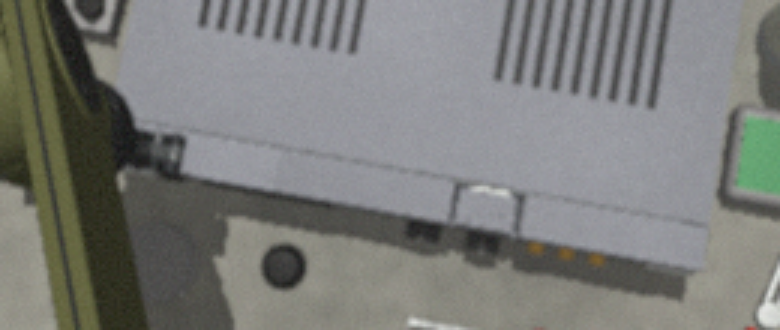

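View pics/s2.png

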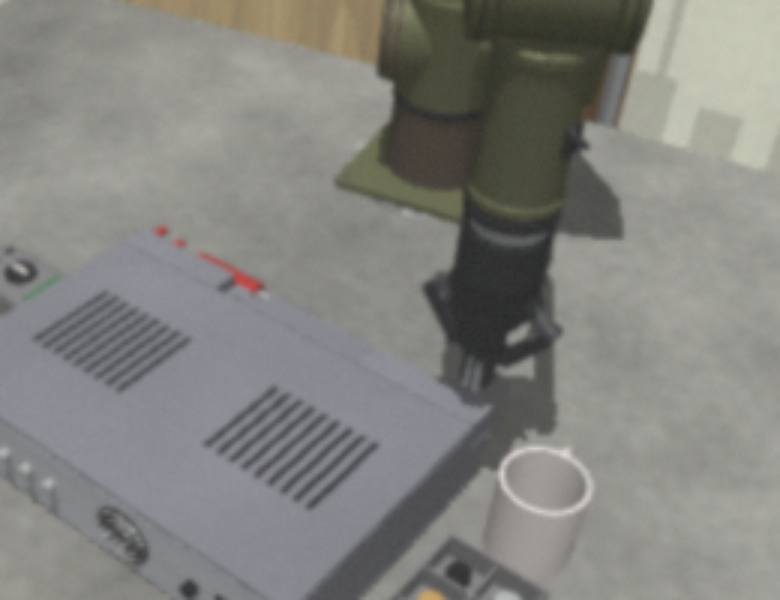

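The top view shows the closed fingertips over the rail's left end at about (170,155) in the crop, between the seam and the front edge. The notch is near (487,205). I'll descend gently to contact.

```bash
python3 -m pendant '[[[-1.5,0,8],0,1],[[0,0,4],0,1],[[0,0,1],0,1]]'; python3 -c "
from st import *
st([-136,204,96])"
```

```text
time_s: 2.82
tool_pos: [0.5128, 0.2284, 0.1048]
ee_rot: [0.28, 3.119, 0.002]
contact_force: [0.3, -0.5, -0.2]
gripper_width: -0.0004
t 2.83 chassis mm [-134.4  205.   104.8] F_ch [ 0.38 -0.42 -0.15] w -0.0004 q [ 0.3458  0.4087  1.7076 -0.0035  1.016  -1.0441]
tool axes in chassis x,y,z: [[-1.0, 0.002, -0.01], [0.002, 1.0, 0.002], [0.01, 0.002, -1.0]] spin to align y with +-cy deg: 0.09
tool shift mm to goal [ 1.7 -1.1  8.8]
```

```bash
python3 -m pendant '[[[1.5,0,3],0,1],[[0.5,0,2],0,1],[[0,0,1],0,1]]'; python3 -c "
from st import *
st([-136,204,96])"
```

```text
time_s: 3.2
tool_pos: [0.5108, 0.2288, 0.0984]
ee_rot: [0.28, 3.119, 0.002]
contact_force: [-0.2, 0.1, -0.7]
gripper_width: -0.0001
t 3.20 chassis mm [-136.5  205.    98.4] F_ch [-0.25  0.08 -0.68] w -0.0001 q [ 0.3476  0.4145  1.7182 -0.0034  0.9995 -1.042 ]
tool axes in chassis x,y,z: [[-1.0, 0.002, -0.01], [0.002, 1.0, 0.002], [0.01, 0.002, -1.0]] spin to align y with +-cy deg: 0.11
tool shift mm to goal [-0.4 -1.   2.4]
```

```bash
python3 -m pendant '[[[0,0,1],0,1]]'; python3 -m pendant '[[[0,0,0.7],0,1]]';  python3 -c "
from st import *
st([-136,204,96])"
```

```text
time_s: 3.32
tool_pos: [0.5108, 0.2288, 0.0974]
ee_rot: [0.28, 3.119, 0.002]
contact_force: [-0.0, -0.7, -0.0]
gripper_width: 0.0001
time_s: 3.45
tool_pos: [0.5108, 0.2288, 0.0967]
ee_rot: [0.28, 3.119, 0.002]
contact_force: [-0.0, 0.2, 0.1]
gripper_width: 0.0002
t 3.45 chassis mm [-136.4  205.1   96.7] F_ch [-0.05  0.24  0.1 ] w 0.0002 q [ 0.3476  0.4166  1.7201 -0.0035  0.9953 -1.042 ]
tool axes in chassis x,y,z: [[-1.0, 0.002, -0.01], [0.002, 1.0, 0.002], [0.01, 0.002, -1.0]] spin to align y with +-cy deg: 0.1
tool shift mm to goal [-0.4 -1.1  0.7]
```

```bash
python3 -m pendant '[[[0,0,0.5],0,1]]'; python3 -m pendant '[[[0,0,0.3],0,1]]';python3 -m pendant '[[[0,0,0.3],0,1]]'
```

```text
time_s: 3.58
tool_pos: [0.5109, 0.2288, 0.0961]
ee_rot: [0.28, 3.119, 0.002]
contact_force: [-0.3, -0.2, 0.1]
gripper_width: 0.0001
time_s: 3.7
tool_pos: [0.5109, 0.2288, 0.0961]
ee_rot: [0.28, 3.119, 0.002]
contact_force: [-0.7, 0.4, 4.0]
gripper_width: -0.0
time_s: 3.82
tool_pos: [0.5109, 0.2289, 0.0961]
ee_rot: [0.28, 3.119, 0.002]
contact_force: [-0.8, -1.0, 4.8]
gripper_width: -0.0
```

```bash
python3 -m pendant '[[[0,-5,0.2],0,1],[[0,-5,0.2],0,1]]'; python3 -m pendant '[[[0,-8,0.2],0,1],[[0,-8,0.2],0,1]]'; python3 -c "
from st import *
st([-136,204,96])"
```

```text
time_s: 4.08
tool_pos: [0.51, 0.2195, 0.0961]
ee_rot: [0.28, 3.117, 0.005]
contact_force: [0.3, 1.0, 2.0]
gripper_width: 0.0
time_s: 4.32
tool_pos: [0.5079, 0.2035, 0.0961]
ee_rot: [0.28, 3.115, 0.008]
contact_force: [0.8, 1.7, 3.2]
gripper_width: 0.0001
t 4.33 chassis mm [-134.8  179.6   96.1] F_ch [0.52 1.83 3.15] w 0.0001 q [ 0.3045  0.4005  1.7524 -0.0012  0.9738 -1.0866]
tool axes in chassis x,y,z: [[-1.0, 0.002, -0.014], [0.002, 1.0, 0.006], [0.014, 0.006, -1.0]] spin to align y with +-cy deg: 0.09
tool shift mm to goal [ 1.2 24.4  0.2]
```

```bash
python3 -m pendant '[[[0.7,-9,0.2],0,1],[[0.5,-9,0.2],0,1],[[0.3,-9,0.2],0,1]]'; python3 -c "
from st import *
st([-136,204,96])"
```

```text
time_s: 4.7
tool_pos: [0.5024, 0.1758, 0.0961]
ee_rot: [0.281, 3.112, 0.01]
contact_force: [1.1, 2.6, 5.2]
gripper_width: -0.0001
t 4.70 chassis mm [-135.4  151.4   96.1] F_ch [0.65 2.75 5.2 ] w -0.0001 q [ 0.2569  0.3822  1.7867  0.0007  0.9549 -1.1345]
tool axes in chassis x,y,z: [[-1.0, 0.002, -0.016], [0.002, 1.0, 0.008], [0.016, 0.008, -1.0]] spin to align y with +-cy deg: 0.13
tool shift mm to goal [ 0.7 52.6  0.5]
```

```bash
python3 -m pendant '[[[0.4,-9,0.2],0,1],[[0.4,-9,0.2],0,1],[[0.4,-9,0.2],0,1]]'; python3 -c "
from st import *
st([-136,204,96])"
```

```text
time_s: 5.08
tool_pos: [0.4971, 0.1483, 0.0961]
ee_rot: [0.281, 3.11, 0.013]
contact_force: [0.1, 3.1, 5.6]
gripper_width: 0.0004
t 5.08 chassis mm [-135.8  123.4   96.1] F_ch [-0.47  3.1   5.6 ] w 0.0004 q [ 0.2067  0.3655  1.8175  0.0031  0.9379 -1.1854]
tool axes in chassis x,y,z: [[-1.0, 0.003, -0.018], [0.003, 1.0, 0.01], [0.018, 0.01, -1.0]] spin to align y with +-cy deg: 0.17
tool shift mm to goal [ 0.5 80.6  0.9]
```

```bash
python3 -m pendant '[[[0.4,-9,0.05],0,1],[[0.4,-9,0.05],0,1],[[0.4,-9,0.05],0,1]]'; python3 -c "
from st import *
st([-136,204,96])"
```

```text
time_s: 5.45
tool_pos: [0.4911, 0.1205, 0.0961]
ee_rot: [0.282, 3.109, 0.015]
contact_force: [0.5, 3.3, 5.3]
gripper_width: 0.0001
t 5.45 chassis mm [-136.8   94.9   96.1] F_ch [-0.1   3.35  5.33] w 0.0001 q [ 0.1539  0.3499  1.8459  0.0053  0.9239 -1.2392]
tool axes in chassis x,y,z: [[-1.0, 0.003, -0.019], [0.003, 1.0, 0.011], [0.019, 0.011, -1.0]] spin to align y with +-cy deg: 0.19
tool shift mm to goal [ -0.4 109.1   1.3]
```

```bash
python3 -m pendant '[[[0.4,-9,0.05],0,1],[[0.4,-9,0.05],0,1],[[0.4,-9,0.05],0,1]]'; python3 -c "
from st import *
st([-136,204,96])"
```

```text
time_s: 5.82
tool_pos: [0.4848, 0.0926, 0.0959]
ee_rot: [0.283, 3.108, 0.016]
contact_force: [1.4, 3.5, 5.1]
gripper_width: 0.0004
t 5.83 chassis mm [-138.    66.4   95.9] F_ch [0.79 3.73 5.14] w 0.0004 q [ 0.0985  0.3361  1.8715  0.0078  0.9116 -1.2957]
tool axes in chassis x,y,z: [[-1.0, 0.004, -0.02], [0.004, 1.0, 0.012], [0.02, 0.012, -1.0]] spin to align y with +-cy deg: 0.21
tool shift mm to goal [ -1.5 137.6   1.6]
```

```bash
python3 -m pendant '[[[-0.6,-9,0],0,1],[[-0.5,-9,0],0,1],[[-0.3,-9,0],0,1]]'; python3 -c "
from st import *
st([-136,204,96])"
```

```text
time_s: 6.2
tool_pos: [0.4807, 0.0647, 0.0959]
ee_rot: [0.284, 3.108, 0.018]
contact_force: [1.0, 3.1, 6.4]
gripper_width: -0.0
t 6.20 chassis mm [-137.1   38.2   95.9] F_ch [0.47 3.28 6.42] w -0.0 q [ 0.0399  0.3263  1.889   0.0112  0.9043 -1.3558]
tool axes in chassis x,y,z: [[-1.0, 0.005, -0.02], [0.004, 1.0, 0.013], [0.02, 0.013, -1.0]] spin to align y with +-cy deg: 0.25
tool shift mm to goal [ -0.4 165.8   2.2]
```

```bash
python3 -m pendant '[[[-0.2,-9,0],0,1],[[-0.1,-9,0],0,1],[[0,-9,0],0,1]]'; python3 -c "
from st import *
st([-136,204,96])"
```

```text
time_s: 6.58
tool_pos: [0.4754, 0.037, 0.0959]
ee_rot: [0.285, 3.108, 0.02]
contact_force: [0.1, 3.6, 6.0]
gripper_width: -0.0005
t 6.58 chassis mm [-137.4   10.    95.9] F_ch [-0.56  3.56  6.04] w -0.0005 q [-0.02    0.3171  1.9053  0.0149  0.8977 -1.4171]
tool axes in chassis x,y,z: [[-1.0, 0.005, -0.019], [0.005, 1.0, 0.015], [0.019, 0.015, -1.0]] spin to align y with +-cy deg: 0.3
tool shift mm to goal [ -0.3 194.    2.8]
```

```bash
python3 -m pendant '[[[-0.3,-9,-0.08],0,1],[[0,-9,-0.08],0,1],[[0,-9,-0.05],0,1]]'; python3 -c "
from st import *
st([-136,204,96])"
```

```text
time_s: 6.95
tool_pos: [0.4697, 0.0094, 0.0959]
ee_rot: [0.286, 3.109, 0.023]
contact_force: [0.8, 3.9, 6.9]
gripper_width: -0.0002
t 6.95 chassis mm [-138.2  -18.2   95.9] F_ch [0.07 4.01 6.89] w -0.0002 q [-0.0813  0.3095  1.9186  0.0184  0.8936 -1.4799]
tool axes in chassis x,y,z: [[-1.0, 0.006, -0.018], [0.006, 1.0, 0.016], [0.018, 0.016, -1.0]] spin to align y with +-cy deg: 0.34
tool shift mm to goal [ -0.8 222.2   3.6]
```

```bash
python3 -m pendant '[[[-0.1,-8,-0.05],0,1],[[0,-8,0],0,1]]'; python3 -c "
from st import *
st([-136,204,96])"
```

```text
time_s: 7.2
tool_pos: [0.4659, -0.007, 0.0958]
ee_rot: [0.287, 3.109, 0.024]
contact_force: [1.2, 3.3, 5.0]
gripper_width: -0.0
t 7.20 chassis mm [-139.   -34.9   95.8] F_ch [0.62 3.42 5.02] w -0.0 q [-0.1185  0.3058  1.9255  0.0206  0.8919 -1.5177]
tool axes in chassis x,y,z: [[-1.0, 0.007, -0.017], [0.007, 1.0, 0.017], [0.018, 0.017, -1.0]] spin to align y with +-cy deg: 0.38
tool shift mm to goal [ -1.3 238.9   4. ]
```

```bash
for i in 1; do python3 -m pendant '[[[-1.5,-5,0.2],0,1]]'; python3 -m pendant '[[[-1,-4,0.2],0,1]]'; python3 -m pendant '[[[-0.5,-4,0.2],0,1]]'; done; python3 -c "
from st import *
st([-136,204,96])"
```

```text
time_s: 7.32
tool_pos: [0.4656, -0.0123, 0.0956]
ee_rot: [0.288, 3.11, 0.026]
contact_force: [-0.1, 4.7, 7.4]
gripper_width: -0.0003
time_s: 7.45
tool_pos: [0.4643, -0.0172, 0.0948]
ee_rot: [0.288, 3.113, 0.024]
contact_force: [-0.6, 0.3, -0.1]
gripper_width: 0.0002
time_s: 7.58
tool_pos: [0.4626, -0.0219, 0.0939]
ee_rot: [0.288, 3.116, 0.023]
contact_force: [-0.5, -0.3, -0.2]
gripper_width: 0.0002
t 7.58 chassis mm [-139.6  -50.2   93.9] F_ch [-0.39 -0.42 -0.21] w 0.0002 q [-0.151   0.3083  1.9283  0.0198  0.8934 -1.5497]
tool axes in chassis x,y,z: [[-1.0, 0.007, -0.011], [0.007, 1.0, 0.016], [0.011, 0.016, -1.0]] spin to align y with +-cy deg: 0.39
tool shift mm to goal [ -1.8 254.3   1.9]
```

The contact force vanished and the tip sank below the rail at chassis y ≈ -45, so it has reached the notch. That agrees with the -35 to -85 span I measured in the picture. Next I'll centre the tip in the notch and lower it.

```bash
python3 -m pendant '[[[-2.5,-5,0],0,1],[[-1.5,-5,0.5],0,1]]'; python3 -c "
from st import *
st([-136,-60,87])"
```

```text
time_s: 7.82
tool_pos: [0.4634, -0.0334, 0.0924]
ee_rot: [0.288, 3.119, 0.022]
contact_force: [0.5, 0.1, -0.1]
gripper_width: -0.0004
t 7.83 chassis mm [-136.8  -61.4   92.4] F_ch [ 0.51  0.24 -0.06] w -0.0004 q [-0.1749  0.3136  1.9248  0.0191  0.8949 -1.5735]
tool axes in chassis x,y,z: [[-1.0, 0.007, -0.008], [0.006, 1.0, 0.015], [0.008, 0.015, -1.0]] spin to align y with +-cy deg: 0.37
tool shift mm to goal [-0.8  1.4  5.4]
```

```bash
python3 -m pendant '[[[-0.5,1.5,2],0,1]]'; python3 -m pendant '[[[-0.3,0.2,2],0,1]]'; python3 -m pendant '[[[0,0,1],0,1]]'; python3 -m pendant '[[[0,0,1],0,1]]'; python3 -c "
from st import *
st([-136,-60,81])"
```

```text
time_s: 7.95
tool_pos: [0.4642, -0.0325, 0.0902]
ee_rot: [0.289, 3.119, 0.022]
contact_force: [-0.1, 0.3, -0.1]
gripper_width: -0.0001
time_s: 8.07
tool_pos: [0.4645, -0.0323, 0.088]
ee_rot: [0.289, 3.119, 0.022]
contact_force: [0.5, 0.1, -0.0]
gripper_width: 0.0003
time_s: 8.2
tool_pos: [0.4645, -0.0321, 0.0868]
ee_rot: [0.289, 3.119, 0.022]
contact_force: [0.6, 0.0, -0.1]
gripper_width: 0.0003
time_s: 8.32
tool_pos: [0.4645, -0.032, 0.0858]
ee_rot: [0.288, 3.119, 0.022]
contact_force: [-1.2, -0.9, 3.7]
gripper_width: -0.0001
t 8.32 chassis mm [-136.   -59.8   85.8] F_ch [-1.05 -1.11  3.67] w -0.0001 q [-0.1712  0.325   1.93    0.019   0.879  -1.5699]
tool axes in chassis x,y,z: [[-1.0, 0.007, -0.008], [0.007, 1.0, 0.015], [0.008, 0.015, -1.0]] spin to align y with +-cy deg: 0.38
tool shift mm to goal [ 0.  -0.2  4.8]
```

The tip touched the pad at z = 85.8 mm, where about 86 was expected. Now I'll press.

```bash
for i in 1 ; do python3 -m pendant '[[[0,0,1.2],0,1]]'; python3 -m pendant '[[[0,0,1.2],0,1]]'; python3 -m pendant '[[[0,0,1.2],0,1]]'; python3 -m pendant '[[[0,0,1.2],0,1]]'; done; python3 -c "
from st import *
st([-136,-60,81])"
```

```text
time_s: 8.45
tool_pos: [0.4644, -0.032, 0.0848]
ee_rot: [0.287, 3.119, 0.021]
contact_force: [-1.4, -0.9, 4.9]
gripper_width: 0.0001
time_s: 8.57
tool_pos: [0.4643, -0.0319, 0.0838]
ee_rot: [0.287, 3.119, 0.021]
contact_force: [-1.1, -0.3, 5.1]
gripper_width: 0.0002
time_s: 8.7
tool_pos: [0.4644, -0.032, 0.0829]
ee_rot: [0.287, 3.119, 0.021]
contact_force: [-1.0, -0.7, 6.9]
gripper_width: 0.0001
time_s: 8.82
tool_pos: [0.4643, -0.0319, 0.082]
ee_rot: [0.287, 3.119, 0.021]
contact_force: [-1.4, -0.3, 5.0]
gripper_width: 0.0
t 8.82 chassis mm [-136.1  -59.8   82. ] F_ch [-1.33 -0.51  5.01] w 0.0 q [-0.1707  0.3303  1.9351  0.0184  0.8677 -1.5701]
tool axes in chassis x,y,z: [[-1.0, 0.006, -0.008], [0.006, 1.0, 0.014], [0.008, 0.014, -1.0]] spin to align y with +-cy deg: 0.33
tool shift mm to goal [-0.1 -0.2  1. ]
```

```bash
for i in 1 ; do python3 -m pendant '[[[0,0,1.2],0,1]]'; python3 -m pendant '[[[0,0,1.2],0,1]]'; python3 -m pendant '[[[0,0,1.2],0,1]]';  done; python3 -c "
from st import *
st([-136,-60,81])
cv2.imwrite('pics/s3.png',cv2.resize(robot.capture('scene')[60:260,200:460],(780,600)))"
```

```text
time_s: 8.95
tool_pos: [0.4643, -0.0319, 0.081]
ee_rot: [0.287, 3.119, 0.021]
contact_force: [-1.3, -1.5, 5.8]
gripper_width: 0.0
time_s: 9.07
tool_pos: [0.4644, -0.032, 0.08]
ee_rot: [0.286, 3.118, 0.021]
contact_force: [-1.1, -0.3, 5.8]
gripper_width: 0.0
time_s: 9.2
tool_pos: [0.4644, -0.032, 0.079]
ee_rot: [0.286, 3.118, 0.021]
contact_force: [-1.1, -0.6, 7.0]
gripper_width: -0.0002
t 9.20 chassis mm [-136.1  -59.8   79. ] F_ch [-0.95 -0.81  7.01] w -0.0002 q [-0.1706  0.3347  1.939   0.0184  0.8586 -1.5702]
tool axes in chassis x,y,z: [[-1.0, 0.006, -0.009], [0.006, 1.0, 0.014], [0.009, 0.014, -1.0]] spin to align y with +-cy deg: 0.32
tool shift mm to goal [-0.1 -0.1 -2. ]
```

View pics/s3.png

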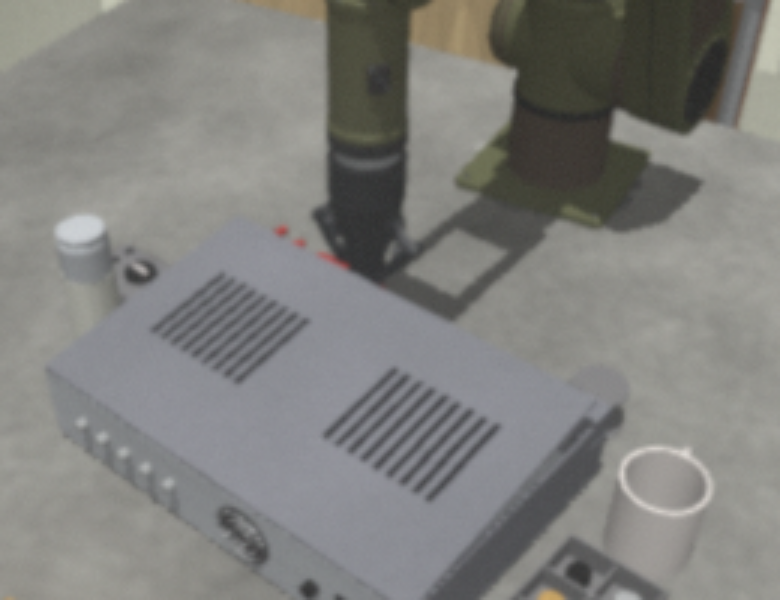

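The scene view shows the cover ajar: a dark wedge has opened along the chassis's side around (580,430) in the crop. The catch moved about 7 mm at 5–7 N. Now I'll withdraw upwards and towards the robot.

```bash
python3 -m pendant '[[[0,0,-4],0,1],[[2,0,-5],0,1],[[4,0,-6],0,1],[[8,0,-8],0,1]]'; python3 -c "
from st import *
st([-190,-60,200])"
```

```text
time_s: 9.75
tool_pos: [0.4501, -0.0294, 0.1022]
ee_rot: [0.287, 3.118, 0.021]
contact_force: [-0.3, 0.2, 0.8]
gripper_width: -0.0001
t 9.75 chassis mm [-150.6  -59.9  102.2] F_ch [-0.31  0.16  0.8 ] w -0.0001 q [-0.1708  0.2829  1.9403  0.0181  0.9095 -1.5693]
tool axes in chassis x,y,z: [[-1.0, 0.006, -0.009], [0.006, 1.0, 0.014], [0.009, 0.014, -1.0]] spin to align y with +-cy deg: 0.34
tool shift mm to goal [ 38.5   1.  -98.2]
```

```bash
python3 -m pendant '[[[5,0,-20],0,1],[[5,0,-30],0,1],[[0,0,-40],0,1],[[0,0,-40],0,1],[[0,0,0],0,1]]'; python3 -m pendant '[[[0,40,0],0,1],[[0,50,0],0,1],[[0,50,0],0,1],[[0,40,0],0,1],[[0,40,0],0,1]]'; python3 -m pendant '[[[0,40,0],0,1],[[0,40,0],0,1],[[0,0,0],0,1],[[0,0,0],0,1],[[0,0,0],0,1]]'; python3 -c "
from st import *
st()
cv2.imwrite('pics/s4.png',robot.capture('scene'))
cv2.imwrite('pics/t4.png',robot.capture('top'))"
```

```text
time_s: 10.38
tool_pos: [0.4334, -0.0281, 0.2367]
ee_rot: [0.287, 3.122, 0.022]
contact_force: [0.2, 0.2, 0.4]
gripper_width: -0.0003
time_s: 11.0
tool_pos: [0.4693, 0.1907, 0.2362]
ee_rot: [-0.298, -3.127, -0.017]
contact_force: [-0.0, 0.3, 0.3]
gripper_width: 0.0001
time_s: 11.62
tool_pos: [0.4793, 0.2715, 0.2314]
ee_rot: [-0.291, -3.118, -0.008]
contact_force: [-1.0, -1.0, -0.3]
gripper_width: -0.0
t 11.62 chassis mm [-175.   241.5  231.4] F_ch [-0.81 -1.18 -0.26] w -0.0 q [ 0.4324  0.276   1.5522  0.0095  1.3197 -0.9544]
tool axes in chassis x,y,z: [[-1.0, 0.009, 0.011], [0.009, 1.0, 0.004], [-0.01, 0.004, -1.0]] spin to align y with +-cy deg: 0.51
```

View pics/s4.png

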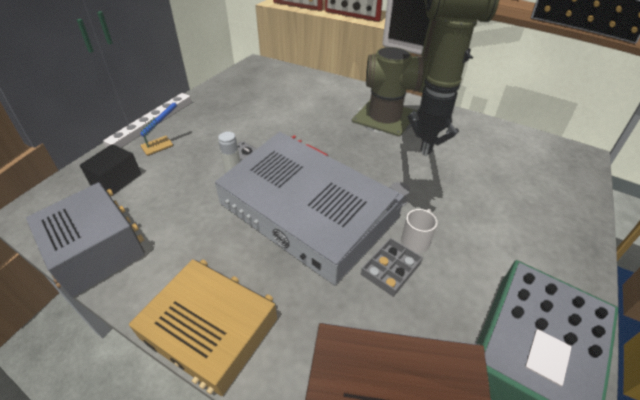

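View pics/t4.png

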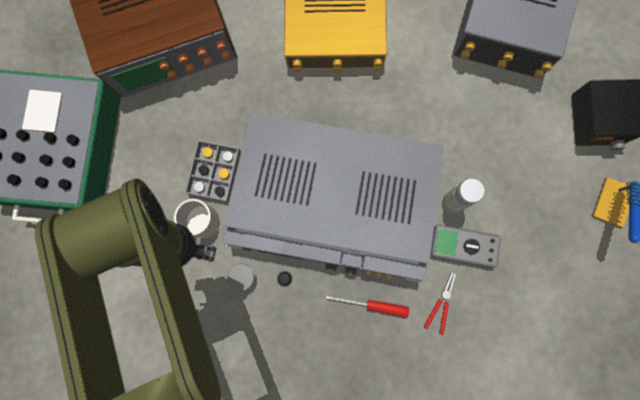

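The top view shows the cover's free edge now shifted forward and shadowed. The screwdriver, knob, reel, multimeter, can, mug, tray and pliers are at the same pixels as before. I'll check the cover angle in numbers.

```bash
python3 - <<'E'
from st import *
a=.13
for a in (0,.13):
    E=[wo([150-267*np.cos(a),y,95+267*np.sin(a)]) for y in(219,-219)]
    print(a,proj("scene",E),proj("top",E))
im=cv2.imread("pics/s4.png");E=[wo([150-267*np.cos(.13),y,95+267*np.sin(.13)]) for y in(219,-219)]
for q in proj("scene",E): cv2.circle(im,tuple(int(round(v)) for v in q),2,(0,0,255),1)
cv2.imwrite("pics/s5.png",cv2.resize(im[110:300,190:440],(750,570)))
a,b=cv2.imread("pics/t4.png"),cv2.imread("pics/top0.png")
d=cv2.absdiff(a,b).max(2)
for n,(x0,y0,x1,y1) in dict(driver=(322,290,412,320),pliers=(422,270,460,335),meter=(435,225,500,268),can=(455,175,490,210),tray=(185,140,236,200),knob=(275,268,293,290)).items(): print(n,d[y0:y1,x0:x1].mean().round(1),d[y0:y1,x0:x1].max())
E
```

```text
0 [[397.5446 200.1156]
 [279.9055 139.3252]] [[226.85   229.296 ]
 [426.6436 264.4405]]
0.13 [[399.1179 191.1224]
 [278.6961 130.5913]] [[223.6046 226.7505]
 [429.8276 262.9807]]
driver 13.6 27
pliers 14.1 31
meter 12.9 26
can 13.6 27
tray 12.8 62
knob 10.2 20
```

View pics/s5.png

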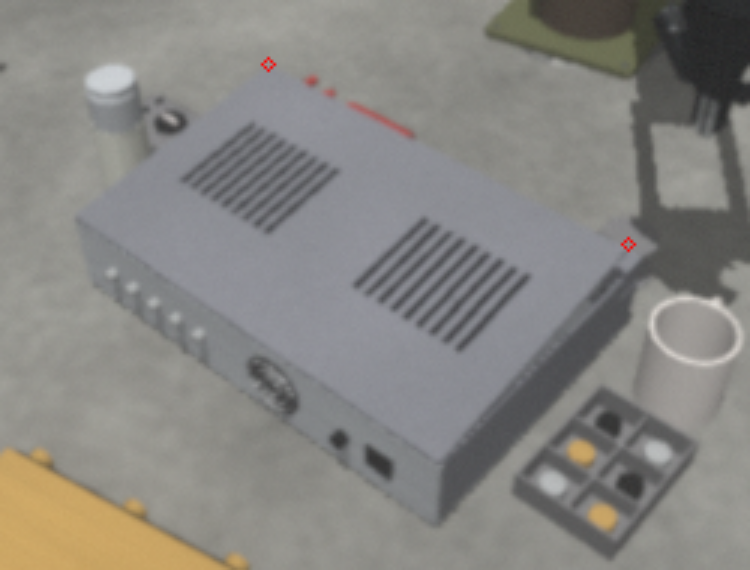

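```bash
python3 - <<'E'
from h import *
im=robot.capture("scene"); b=cv2.imread("pics/scene0.png")
f=lambda i:np.vstack([cv2.resize(i[170:215,355:415],(400,300),interpolation=cv2.INTER_CUBIC),cv2.resize(i[115:160,255:315],(400,300),interpolation=cv2.INTER_CUBIC)])
cv2.imwrite("pics/s6.png",np.hstack([f(b),f(im)]))
E
```

```text
(no output)
```

View pics/s6.png

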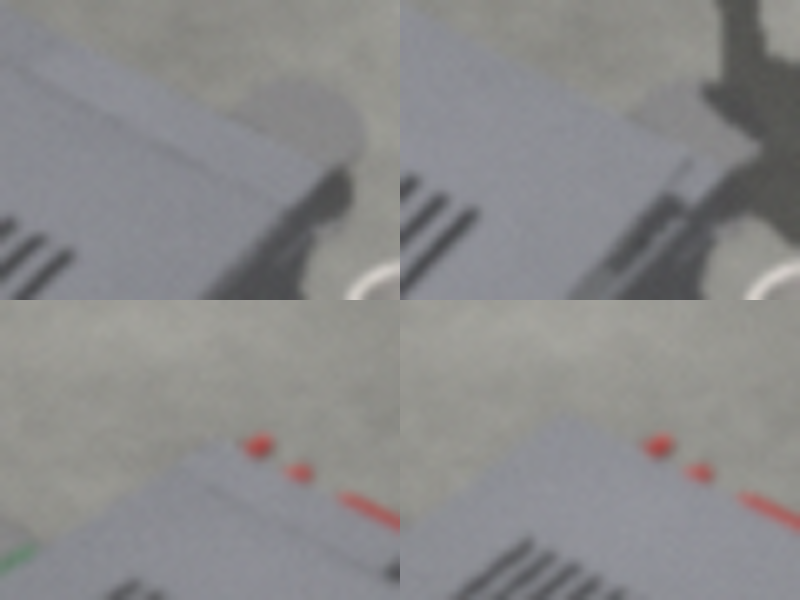

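Zoomed in, the cover's +y corner has risen from pixel row 201 to about 193.7. The model gives 200 for shut and 191 for 0.13 rad, so the cover stands clearly ajar at about 0.11 to 0.13 rad. I'll hand the job in.

```bash
python3 -c "
from workcell import robot
print(robot.close_job())"
```

```text
the job is handed in; nothing more can be done
None
```

The cover has sprung ajar and the hand is clear of everything. The job was handed in at about 12 s of the 72 s allowed.

- **Slide:** I set the closed fingertips on the rail at its left end (chassis y ≈ +205 mm) and slid them along the edge. The upward push on the tip, read at the end of each move, was about 2–7 N. At y ≈ -45 mm that push vanished and the tip sank, which marked the notch.
- **Press:** I centred the tip at y ≈ -60 mm, where the notch also appears in the top picture. The pad was touched at z = 85.8 mm (about 86 expected) and pressed about 7 mm at 5–7 N. The scene picture taken then showed the cover up, and I lifted the hand away upwards and back towards the robot.
- **Last checks:** The cover's free-edge corners sit between the shut and 0.13 rad predictions, closer to 0.13. I read that as roughly 0.11 rad, with about 2 mm calibration error and blurred edges in play. The screwdriver, knob, multimeter, can, mug, tray and pliers look unmoved. The reel is partly in the arm's shadow in the last pictures, so it was judged by eye only.
- **Disagreement:** The picture differences over the bench items averaged 10–14 grey levels everywhere. I took that as image noise because no outlines had shifted.

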